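# Turn a sample box end for end in the soil reader

## Robot

A 7-joint arm with a two-finger parallel gripper is mounted at the origin on the work surface. World frame = base frame: x ahead of the robot, y to its left, z up, the work surface at z = 0. Lengths are in m, angles in rad, forces in N, time in s.
With the tool pointing down it reaches from about 0.4 to 0.85 m from the base axis. Payload 4.5 kg.
Tool frame: the origin (TCP) lies at the very end of the fingers, on their centre line; the grasp point (between the pads) lies env.grasp_offset behind it (env.grasp_offset is the distance from the TCP to the grasp point, in m); z points along the fingers, x is the direction in which the jaws open and shut, and the axes are right-handed (so a half turn about z gives the same grasp; the last joint's range is limited). The gripper opens to 85 mm and grips with 20 to 120 N. Pads are 22 mm wide; open, the fingers measure 114 mm over their backs; the gripper's body (76 mm by 85 mm) begins 54 mm behind the grasp point. The pads swing forward as they close: fully open they stand 13 mm farther back than shut.
Start: joints at [1.177, 0.689, -0.195, 1.565, 0.157, 0.902, -0.215], TCP at [0.259, -0.569, 0.231] pointing down, gripper open.
Joint ranges: [-3.01, 3.01], [-0.46, 2.08], [-1.47, 1.51], [0.13, 2.56], [-1, 4.14], [0.04, 2.09], [-2.66, 2.66]. Speed limits (rad/s): [2.57, 2.57, 3.14, 3.14, 3.14, 3.14, 3.14].

## Interface

Orientations are given as a unit quaternion [x, y, z, w].
In Python, from workcell import telemetry, get_image, order, env gives the robot as it stands.
- The arm moves only by the tool arm_command, never from a script. Its argument "moves" is a list of rows, each a list of 5 numbers: the opening in per cent of the stroke, from 0 (shut) to 100 (fully open), then the shift along the tool's x, y, z in units of 50 mm (1.0 is 50 mm), then the turn about the tool's z in units of 5 degrees (1.0 is 5 degrees). In form: [[fingers, tx, ty, tz, spin], ...]. A call has 1 to 12 rows; each row shifts and turns the commanded pose from where the row before left it, along the tool's axes as they then stand; what a row does not reach is not made up. A row lasts 1/8 s, in which the tool goes at most 62.5 mm and 10.7 degrees, less where a joint would pass 70% of its speed; a pose out of reach is approached as far as the arm can. A call is refused whole if a number of a shift passes 1 or a number of a turn 1, either way. A call with a gripper value outside its range is refused whole. The fingers move at their own pace and stop on an object; "newtons" is the grip in N (left out, the last holds). Time passes only in rows, so rows that do not move let the fingers close. It gives the time, the measured TCP pose, the force and the opening at its end, in the units of the state.
- telemetry.observe(): the state, without advancing time (a new reading comes with each control period).
- get_image(name): name is "scene" or "top" or "wrist"; returns a dict with "pixels" (400x640x3 uint8, red, green, blue), "fx", "fy", "cx", "cy" (pixels), "rvec" (rotation vector, rad) and "tvec" (3), from world to camera coordinates, as OpenCV has them. Camera axes: x right, y down, z forward; pixel columns grow to the right and rows downward; lengths in m; the calibration is good to about 2 mm. A picture is of the moment at which its call begins. There is no depth.
- order.finish_job(): hands the job in, once; it reports no verdict.
The state is a dict: "clock": time; "joints": joint angles; "qvel": joint speeds; "effort": joint torques, N m; "position": TCP position; "tool_rot": TCP orientation; "wrist_force": force on the tool from outside, world axes, zero at the start; "ft_torque": the same for the moment, N m; "opening": finger opening in m.
Only numpy, scipy, OpenCV 4.12 (cv2) and the standard library are available. Lean on these libraries where they do the work, as an engineer would, in place of code of your own. Each camera call takes 0.05 s, during which the arm holds its last target.

## Task

On this soil-laboratory bench two readers each hold a two-ended sample box. The box with the orange grip has been read at its yellow end: slide it out of its reader's sleeve, turn it end for end and slide it back into the same sleeve with the blue end first, straight and fully home against the back stop, then let go of it. Leave the box with the grey grip where it is.

Things in the scene. Friction and masses are not known exactly. Their poses are not given: they have to be found in the camera images.
- box_grip (a point): Orange upright rib, 32 mm long (x) and 14 thick (y), on the middle of a flat white sample box with a blue and a yellow end. Box: 160 mm long (x), 50 wide (y), 18 high, about 0.2 kg, loose on the bench; the rib reaches from 18 to 58 mm above its underside. The point is on the box's centre, 44 mm above the underside. x points from the blue to the yellow end, z up.
- box_blue_end (a point): Middle of the blue end face of the orange-gripped box, 80 mm from the box's middle, 9 mm above its underside; axes as the box's. At the start this end sticks out towards the robot and the yellow end is in the sleeve, within 10 mm of the back stop.
- reader: White reader holding that box, fixed. Origin: on the bench, mid-mouth of its sleeve; x points into the sleeve, z up. Sleeve: tunnel on the bench 62 mm wide, 32 high, 50 deep to the back stop; outside 84 wide, 40 high. Grey guides 16 mm high flare 20 mm forward of the mouth. Case behind: 120 wide, 65 high, x 50 to 150 mm. Box home: grip 30 mm before the mouth.
- box2_grip (a point): Grip of the box to leave alone: the same kind of box with a grey rib, in the other, identical reader. The point is 44 mm above its underside; axes as for the orange-gripped box.
Mind the look-alikes: they are no part of the job. What is shaped like the part that bears box_grip but pink is not meant. What is shaped like the reader but turquoise is not meant.

How it is judged:
By the outcome, as a careful person would: the job done as asked, in the order asked, and still so for the second after the job is handed in, with the robot touching nothing.
It also fails if it takes over 45 s, if anything falls off the work surface, if the arm or the gripper's body presses on something with over 40 N, if the wrist force passes 120 N, or if a joint passes its speed limit or range.

## Working session

There is one attempt and no reset: what is moved stays moved. The work goes in short steps, Python scripts to look and compute and a tool call to move; the robot and the scene stay as the last step left them, time stands still between calls to the robot, and variables do not carry over. Pictures are saved under pics/ and viewed, and the job is handed in when it is done.

Besides the shell and the picture viewer there is one more tool, called after "Request:" as name(argument=value, ...) on one line, values as JSON. arm_command: Moves the arm, as the interface text tells. Its arguments: {"type":"object","properties":{"moves":{"type":"array"},"newtons":{"type":"number"}},"required":["moves"]}

```bash
mkdir -p pics; ls; cat > h.py <<'E'
import numpy as np, cv2
from workcell import telemetry, get_image, order, env
def cam(n):
    d=get_image(n); R,_=cv2.Rodrigues(np.array(d["rvec"],float)); t=np.array(d["tvec"],float).ravel()
    K=np.array([[d["fx"],0,d["cx"]],[0,d["fy"],d["cy"]],[0,0,1.]])
    return np.array(d["pixels"]),K,R,t
def ray(c,u,v):
    _,K,R,t=c; d=R.T@np.linalg.inv(K)@np.array([u,v,1.]); return -R.T@t,d/np.linalg.norm(d)
def onz(c,u,v,z):
    o,d=ray(c,u,v); return o+d*(z-o[2])/d[2]
def tri(c1,p1,c2,p2):
    o1,d1=ray(c1,*p1);o2,d2=ray(c2,*p2)
    s=np.linalg.lstsq(np.c_[d1,-d2],o2-o1,rcond=None)[0]
    a=o1+s[0]*d1;b=o2+s[1]*d2
    return (a+b)/2,np.linalg.norm(a-b)
def proj(c,P):
    _,K,R,t=c; q=K@(R@np.array(P)+t); return q[:2]/q[2]
def save(n,im): cv2.imwrite("pics/"+n,cv2.cvtColor(im,cv2.COLOR_RGB2BGR))
E
python3 - <<'E'
from h import *
s=telemetry.observe();print(s, env.grasp_offset)
for n in("scene","top","wrist"):
    c=cam(n);save(n+"0.png",c[0]);print(n,-c[2].T@c[3],c[1][0,0])
E
```

```text
pics
{'clock': 0.0, 'joints': array([ 1.17678854,  0.6900038 , -0.19451149,  1.56633879,  0.15729251,
        0.90249434, -0.21509856]), 'qvel': array([ 0.0017031 ,  0.00130716,  0.00014708, -0.00079421,  0.00084015,
       -0.00109722, -0.00040634]), 'effort': array([-7.78338399e-04, -5.39601982e+01, -1.26684722e+00, -1.58540976e+01,
        8.98920523e-03,  9.48887406e-03, -3.24725352e-05]), 'position': array([ 0.25898449, -0.56810568,  0.23047301]), 'tool_rot': array([ 8.41114581e-01, -5.40856176e-01, -8.12141414e-04, -4.46427021e-04]), 'wrist_force': array([-0.25286412, -0.16632061, -0.52517617]), 'ft_torque': array([-0.01172434,  0.02681109, -0.00962364]), 'opening': 0.0851630873995072} 0.0187
scene [ 1.06724279 -0.12929462  0.67408139] 479.6198193113469
top [ 0.37879833 -0.02831321  0.71048156] 396.4920757421571
wrist [ 0.3204337  -0.5408012   0.37349628] 340.7664684096666
```

View pics/scene0.png

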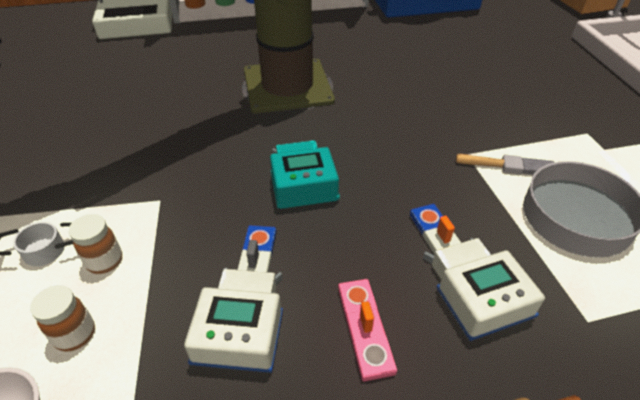

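View pics/top0.png

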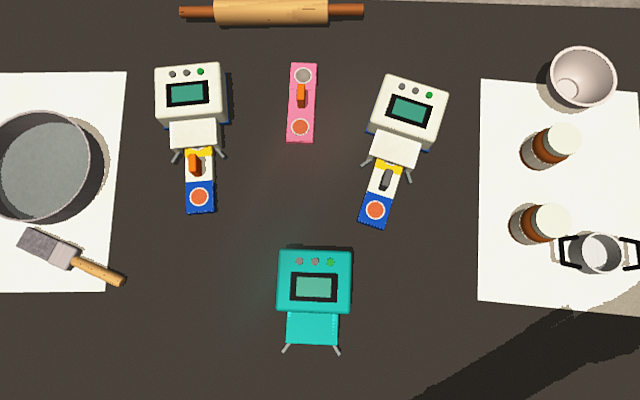

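View pics/wrist0.png

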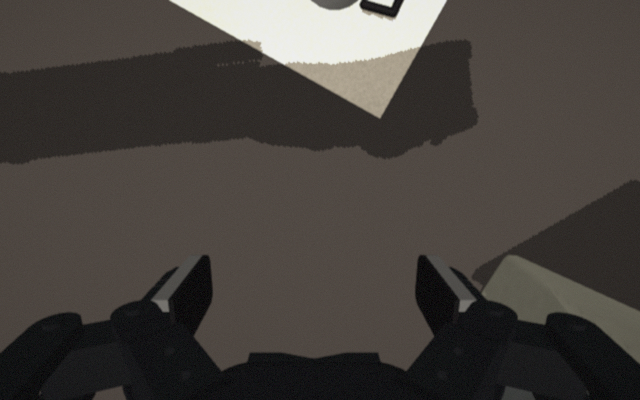

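In the top view there are three ribbed boxes:
- A white and blue box with an orange rib at about (194,163), in the white reader at (190,93).
- A white and blue box with a grey rib at (386,177), in the other white reader.
- A loose pink box with an orange rib at (301,95).

There is also an empty turquoise reader look-alike at (314,285). The first box fits the description. I'll confirm it in a crop and measure it.

```bash
python3 - <<'E'
from h import *
T=cam("top");S=cam("scene")
a=cv2.resize(T[0][50:225,140:240],None,fx=3.4,fy=3.4,interpolation=cv2.INTER_CUBIC)
b=cv2.resize(S[0][195:345,405:555],None,fx=595/150,fy=595/150,interpolation=cv2.INTER_CUBIC)[:, :455]
save("crop1.png",np.hstack([a,b]))
def comps(c,lo,hi,name,roi):
    x0,y0,x1,y1=roi
    h=cv2.cvtColor(c[0],cv2.COLOR_RGB2HSV)[y0:y1,x0:x1]
    m=cv2.inRange(h,lo,hi)
    n,l,st,ce=cv2.connectedComponentsWithStats(m)
    for i in range(1,n):
        if st[i,4]>25:
            cn=cv2.findContours((l==i).astype(np.uint8),0,2)[0][0]+[x0,y0]
            r=cv2.minAreaRect(cn.astype(np.float32))
            print(name,st[i,4],(ce[i]+[x0,y0]).round(1),cv2.boxPoints(r).round(1).tolist())
for nm,c,roi in(("top",T,(140,50,240,225)),("scene",S,(405,195,555,345))):
    comps(c,(3,150,100),(16,255,255),nm+" orange",roi)
    comps(c,(105,120,60),(125,255,255),nm+" blue",roi)
    comps(c,(20,150,100),(32,255,255),nm+" yellow",roi)
    comps(c,(80,60,60),(98,255,255),nm+" screen",roi)
E
```

```text
top orange 171 [192.8 164.6] [[186.0, 154.8000030517578], [195.10000610351562, 153.0], [199.3000030517578, 175.8000030517578], [190.1999969482422, 177.5]]
top orange 177 [198.6 196.3] [[192.0, 189.0], [206.0, 189.0], [206.0, 203.0], [192.0, 203.0]]
top blue 26 [226.  120.5] [[219.0, 123.0], [228.0, 114.0], [232.0, 118.0], [223.0, 127.0]]
top blue 596 [199.5 197.5] [[183.89999389648438, 181.8000030517578], [212.6999969482422, 179.89999389648438], [214.8000030517578, 212.39999389648438], [186.10000610351562, 214.3000030517578]]
top yellow 206 [198.9 151.5] [[183.3000030517578, 148.1999969482422], [211.60000610351562, 145.3000030517578], [212.60000610351562, 154.89999389648438], [184.3000030517578, 157.8000030517578]]
top screen 498 [186.8  92.7] [[170.0, 86.4000015258789], [201.89999389648438, 83.19999694824219], [203.5, 99.30000305175781], [171.6999969482422, 102.5]]
scene orange 98 [429. 216.] [[423.0, 212.0], [435.0, 212.0], [435.0, 220.0], [423.0, 220.0]]
scene orange 313 [445.4 228.5] [[431.5, 223.3000030517578], [445.79998779296875, 213.8000030517578], [459.20001220703125, 233.8000030517578], [444.8999938964844, 243.39999389648438]]
scene blue 350 [423.5 216.9] [[408.70001220703125, 210.0], [435.5, 199.6999969482422], [444.5, 223.0], [417.6000061035156, 233.3000030517578]]
scene blue 28 [474.4 336.8] [[467.0, 335.0], [484.0, 334.0], [484.29998779296875, 338.29998779296875], [467.29998779296875, 339.29998779296875]]
scene screen 521 [490.1 276.4] [[470.6000061035156, 273.1000061035156], [502.29998779296875, 260.79998779296875], [509.29998779296875, 278.70001220703125], [477.6000061035156, 291.0]]
```

View pics/crop1.png

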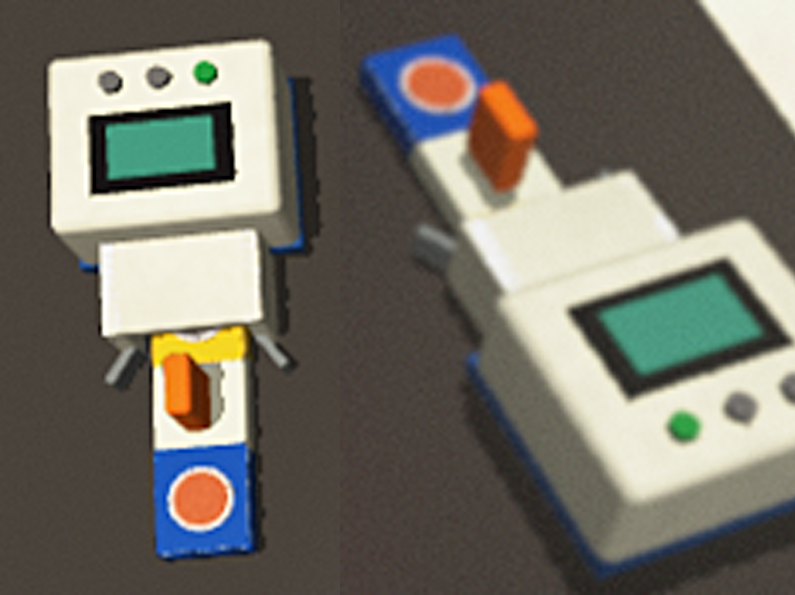

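The crop confirms it: an orange upright rib on a white and blue box, with its yellow end entering the white reader's sleeve. Next I'll triangulate the blue disc, rib top, sleeve roof corners and screen across both views.

```bash
python3 - <<'E'
from h import *
T=cam("top");S=cam("scene")
tp=lambda x,y:(140+x/3.4-.35,50+y/3.4-.35); sp=lambda x,y:(405+(x-340)/3.967-.4,195+y/3.967-.4)
def P(n,a,b):
    p,e=tri(T,a,S,b);print(n,p.round(4),"gap",round(e,4))
P("disc",(198.6,196.3),(429,216))
P("ribtop",tp(177,385),sp(505,110))
P("screen",(186.8,92.7),(490.1,276.4))
P("roofFR",tp(262,329),sp(465,217)); P("roofFL",tp(103,337),sp(628,172))
P("roofBL",tp(98,247),sp(676,234));
# box axis from the blue end edges at z=.018
g=lambda p,z:onz(T,*p,z)[:2]
q=[g(p,.018) for p in [(183.9,181.8),(212.7,179.9),(214.8,212.4),(186.1,214.3)]]
print(np.round(q,4))
m=(q[0]+q[1])/2-(q[2]+q[3])/2;print("axis far-near",np.degrees(np.arctan2(m[1],m[0])))
c=cv2.cvtColor(T[0],cv2.COLOR_RGB2HSV)
r=[g(tp(*p),.040) for p in[(103,337),(262,329),(258,232),(98,247)]];print("roof",np.round(r,4))
e=r[0]-r[1];print("width",np.linalg.norm(e),"axis",np.degrees(np.arctan2(e[1],e[0]))-90)
s=[g(p,.065) for p in[(170,86.4),(201.9,83.2),(203.5,99.3),(171.7,102.5)]]
for e in(s[0]-s[1],s[3]-s[2]):print("screen axis",np.degrees(np.arctan2(e[1],e[0]))-90)
print("screen c",np.mean(s,0),"roofmid",(r[0]+r[1])/2)
case=[g(tp(*p),.065) for p in[(50,62),(268,40),(280,213),(52,235)]];print(np.round(case,4),"width",np.linalg.norm(case[0]-case[1]),np.linalg.norm(case[2]-case[3]))
e=(case[0]+case[1]-case[2]-case[3]);print("case axis",np.degrees(np.arctan2(e[1],e[0])), "front mid", (case[2]+case[3])/2)
E
```

```text
disc [0.5191 0.1877 0.0212] gap 0.0
ribtop [0.5697 0.194  0.0577] gap 0.0003
screen [0.6953 0.2133 0.0662] gap 0.0003
roofFR [0.6083 0.1617 0.0381] gap 0.0045
roofFL [0.5997 0.242  0.0393] gap 0.0002
roofBL [0.6437 0.2427 0.0519] gap 0.0047
[[0.5453 0.218 ]
 [0.5509 0.1664]
 [0.4917 0.157 ]
 [0.4863 0.2076]]
axis far-near 9.489316615335632
roof [[0.5994 0.2417]
 [0.607  0.1588]
 [0.6611 0.166 ]
 [0.6493 0.2502]]
width 0.08316380446478988 axis 5.263260499527007
screen axis 8.451215629857856
screen axis 8.42574880565222
screen c [0.69575663 0.21395419] roofmid [0.60323368 0.20025032]
[[0.7418 0.2774]
 [0.7589 0.1635]
 [0.6614 0.1484]
 [0.6448 0.2642]] width 0.11514432630363475 0.11694115202587389
case axis 8.293354360989298 front mid [0.65309291 0.20627926]
```

Request:
arm_command(moves=[[100,-0.4,-0.4,0,0],[100,-0.7,-0.7,0,0],[100,-0.7,-0.7,0,0],[100,-0.7,-0.7,0,0],[100,-0.7,-0.7,0,0],[100,-0.7,-0.7,0,0],[100,-0.7,-0.7,0,0],[100,-0.7,-0.7,0,0],[100,-0.7,-0.7,0,0],[100,-0.7,-0.7,0,0],[100,-0.7,-0.7,0,0],[100,-0.7,-0.7,0,0]], newtons=40)

```text
clock: 1.85
position: [0.4605, -0.0306, 0.2315]
tool_rot: [0.841, -0.541, 0.0, -0.0]
wrist_force: [-0.3, -0.2, 0.2]
opening: 0.0857
```

```bash
cat >> h.py <<'E'
from scipy.spatial.transform import Rotation as Ro
def st():
    s=telemetry.observe(); R=Ro.from_quat(s["tool_rot"]).as_matrix()
    print("t",round(s["clock"],2),"p",s["position"].round(4),"yawx",np.degrees(np.arctan2(R[1,0],R[0,0])).round(2),"tilt",np.degrees(np.arccos(-R[2,2])).round(2),"q",s["joints"].round(2),"F",s["wrist_force"].round(1),"open",round(s["opening"],4))
    return s,R
def go(x,y,z,yaw):
    s,R=st(); d=R.T@(np.array([x,y,z])-s["position"])/.05
    y0=np.degrees(np.arctan2(R[1,0],R[0,0])); sp=-((yaw-y0+180)%360-180)/5
    print("total shift now-axes",d.round(3),"spin",round(sp,2))
E
python3 -c "
from h import *
go(.47,.18,.23,-81.7)"
```

```text
t 1.85 p [ 0.4605 -0.0306  0.2315] yawx -65.49 tilt 0.05 q [ 0.06  0.48 -0.14  2.04  0.11  0.62 -1.3 ] F [-0.3 -0.2  0.2] open 0.0857
total shift now-axes [-3.753 -1.921  0.03 ] spin 3.24
```

Request:
arm_command(moves=[[100,-0.9,-0.5,0,0],[100,-0.9,-0.5,0,0],[100,-0.9,-0.5,0,0],[100,-0.9,-0.4,0,0],[100,-0.1,0,0,0.8],[100,0,0,0,0.8],[100,0,0,0,0.8],[100,0,0,0,0.8],[100,0,0,0,0]])

```text
clock: 2.98
position: [0.4695, 0.1757, 0.2314]
tool_rot: [0.758, -0.652, 0.0, -0.0]
wrist_force: [-0.1, 0.4, -0.4]
opening: 0.0855
```

```bash
python3 -c "
from h import *
st(); c=cam('wrist'); save('w1.png',c[0]); print(-c[2].T@c[3])
for P in [(.5697,.194,.058),(.6032,.1998,.04),(.489,.1823,.018)]: print(proj(c,P))
np.savez('w1.npz',im=c[0],K=c[1],R=c[2],t=c[3])
"
```

```text
t 2.98 p [0.4695 0.1757 0.2314] yawx -81.44 tilt 0.02 q [-0.44  0.53 -0.02  1.94  0.02  0.68 -1.89] F [-0.1  0.4 -0.4] open 0.0855
[0.53600743 0.18567913 0.37432661]
[309.88817836  69.8471428 ]
[309.16973824  31.63584723]
[310.05017097 157.5697283 ]
```

View pics/w1.png

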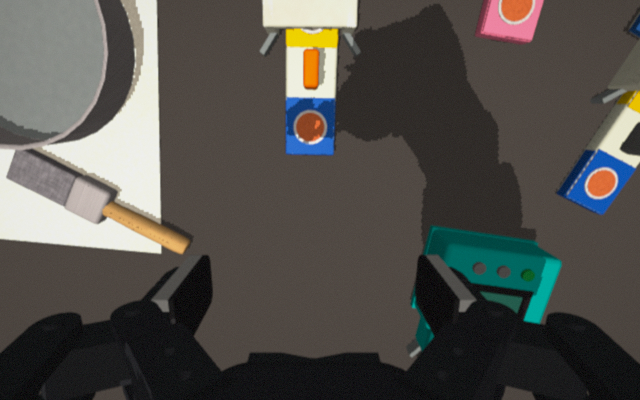

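The wrist view shows the orange rib at about (311,69), the blue end edge at row 155 and the sleeve mouth at row 28 (columns 263–358). All of these agree with the triangulated predictions. I'll refine with this view.

```bash
python3 -c "
from h import *
d=np.load('w1.npz');c=(d['im'],d['K'],d['R'],d['t'])
hsv=cv2.cvtColor(c[0],cv2.COLOR_RGB2HSV)[0:200,230:380]
m=cv2.inRange(hsv,(3,180,150),(14,255,255));m[95:]=0
ys,xs=np.nonzero(m);r=cv2.minAreaRect(np.c_[xs+230,ys].astype(np.float32));print('rib',r)
print('ribtop',onz(c,r[0][0],r[0][1],.058))
T=cam('top'); 
m=cv2.inRange(hsv,(105,120,40),(125,255,255));ys,xs=np.nonzero(m);r=cv2.minAreaRect(np.c_[xs+230,ys].astype(np.float32));b=cv2.boxPoints(r);print('blue',b)
for p in b: print(onz(c,*p,.018)[:2])
L=[];Rr=[]
for v in range(100,150,4):
    x=np.nonzero(m[v])[0]; 
    if len(x): L.append(onz(c,230+x[0],v,.018)[:2]);Rr.append(onz(c,230+x[-1]+1,v,.018)[:2])
for e in(L,Rr):
    vx,vy,x0,y0=cv2.fitLine(np.array(e,np.float32),1,0,.01,.01).ravel(); print('edge yaw',np.degrees(np.arctan(vy/vx)),x0,y0)
# roof front edge
w=(cv2.cvtColor(c[0],cv2.COLOR_RGB2HSV)[:,:,2]>190)
for v in(8,14,20): x=np.nonzero(w[v,240:385])[0]; print(v,240+x[0],240+x[-1]+1,onz(c,240+x[0],v,.04)[:2],onz(c,241+x[-1],v,.04)[:2])
for u in(270,350): x=np.nonzero(w[:45,u])[0]; print(u,x.max(),onz(c,u,x.max()+1,.04)[:2])
"
```

```text
rib ((311.0, 68.0), (38.0, 14.0), 90.0)
ribtop [0.57133066 0.19326534 0.058     ]
blue [[284.99997 155.     ]
 [284.99997  98.     ]
 [334.99997  98.     ]
 [334.99997 155.     ]]
[0.4877515  0.20853745]
[0.5441643  0.21579523]
[0.55162052 0.16636418]
[0.49553569 0.15695353]
edge yaw 7.375238 0.5166307 0.21122345
edge yaw 8.92863 0.5204872 0.16112746
8 263 357 [0.61590662 0.24274849] [0.62823849 0.16094637]
14 263 357 [0.61117603 0.24222068] [0.62355939 0.16008   ]
20 263 357 [0.6064061  0.24168847] [0.61884139 0.15920644]
270 25 [0.60252637 0.23498337]
350 26 [0.61235675 0.16434971]
```

```bash
python3 -c "
from h import *
go(.5705,.1935,.028,-81.7)"
```

```text
t 3.08 p [0.4695 0.1757 0.2313] yawx -81.41 tilt 0.01 q [-0.43  0.53 -0.02  1.94  0.02  0.68 -1.89] F [0.5 0.3 0.6] open 0.0854
total shift now-axes [-0.051 -2.05   4.067] spin 0.06
```

Request:
arm_command(moves=[[60,-0.05,-0.5,0.1,0],[60,0,-0.8,0.4,0],[60,0,-0.75,0.7,0],[60,0,0,0.9,0],[60,0,0,0.9,0],[60,0,0,0.6,0],[60,0,0,0,0]])

```text
clock: 3.95
position: [0.5687, 0.1926, 0.0491]
tool_rot: [0.758, -0.652, -0.001, 0.002]
wrist_force: [-0.4, -0.5, 0.6]
opening: 0.0512
```

```bash
python3 -c "
from h import *
go(.5705,.1935,.028,-81.7); c=cam('wrist'); save('w2.png',c[0])"
```

```text
t 3.95 p [0.5687 0.1926 0.0491] yawx -81.44 tilt 0.29 q [-0.39  0.91 -0.02  1.76  0.03  0.47 -1.86] F [-0.4 -0.5  0.6] open 0.0512
total shift now-axes [-0.012 -0.041  0.423] spin 0.05
```

View pics/w2.png

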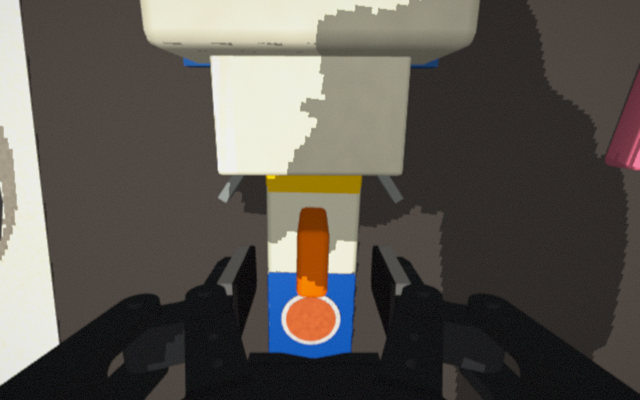

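The rib at (312,250) is centred between the pads, and the sleeve and box run straight up the image. Next I descend and grip.

Request:
arm_command(moves=[[60,0,-0.04,0.3,0],[60,0,0,0.12,0],[60,0,0,0,0],[0,0,0,0,0],[0,0,0,0,0],[0,0,0,0,0],[0,0,0,0,0]], newtons=50)

```text
clock: 4.88
position: [0.5728, 0.1937, 0.0308]
tool_rot: [0.758, -0.653, 0.0, -0.0]
wrist_force: [-0.1, -0.2, 4.8]
opening: 0.0132
```

```bash
python3 -c "
from h import *
go(.484,.1818,.032,-81.6); c=cam('wrist'); save('w3.png',c[0])"
```

```text
t 4.88 p [0.5728 0.1937 0.0308] yawx -81.49 tilt 0.05 q [-0.39  0.94 -0.02  1.76  0.04  0.44 -1.86] F [-0.1 -0.2  4.8] open 0.0132
total shift now-axes [-0.027  1.791 -0.026] spin 0.02
```

View pics/w3.png

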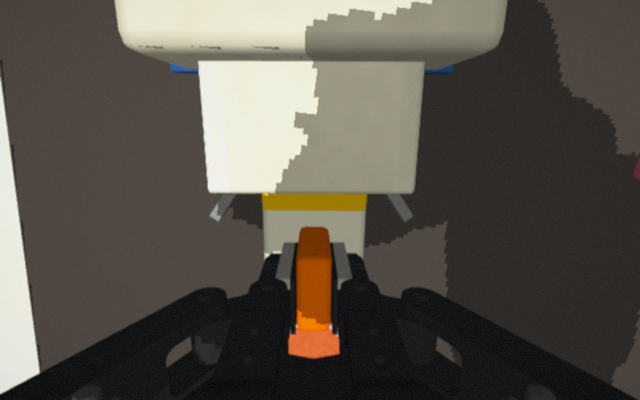

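Gripped: the opening is 13 mm, matching the 14 mm rib. Next, lift slightly, pull out about 90 mm along the sleeve and raise.

Request:
arm_command(moves=[[0,0,0,-0.1,0],[0,0,0.15,0,0],[0,0,0.3,0,0],[0,0,0.4,0,0],[0,0,0.4,0,0],[0,-0.02,0.4,0,0],[0,0,0.15,0,0],[0,0,0,-0.3,0],[0,0,0,-0.3,0],[0,0,0,0,0]])

```text
clock: 6.18
position: [0.4853, 0.1817, 0.0671]
tool_rot: [0.757, -0.653, 0.001, -0.002]
wrist_force: [-0.2, 0.1, -2.0]
opening: 0.013
```

```bash
python3 -c "
from h import *
st(); c=cam('wrist'); save('w4.png',c[0]);c=cam('scene'); save('s4.png',c[0])"
```

```text
t 6.17 p [0.4853 0.1817 0.0671] yawx -81.53 tilt 0.27 q [-0.44  0.82 -0.01  2.02  0.03  0.3  -1.9 ] F [-0.2  0.1 -2. ] open 0.013
```

View pics/w4.png

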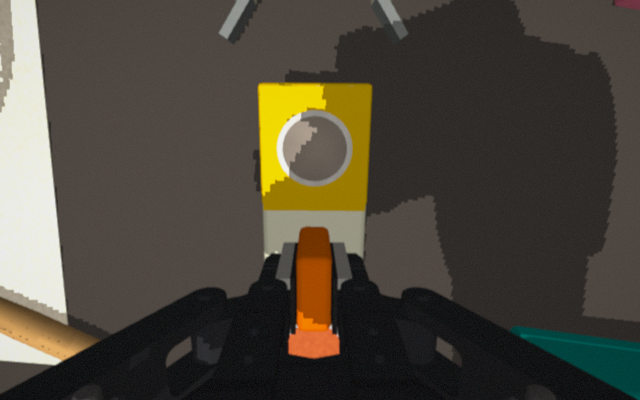

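View pics/s4.png

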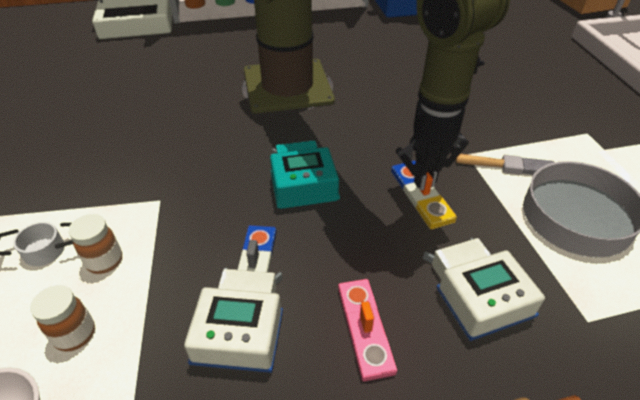

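The box is out and held level. The yellow end is clear of the guides (guide tips at wrist (225,38) and (403,38)). Now I turn it by 180° in place.

Request:
arm_command(moves=[[0,0,0,0,-0.5],[0,0,0,0,-1],[0,0,0,0,-1],[0,0,0,0,-1],[0,0,0,0,-1],[0,0,0,0,-1],[0,0,0,0,-1],[0,0,0,0,-1],[0,0,0,0,-1],[0,0,0,0,-1],[0,0,0,0,-1],[0,0,0,0,-1]])

```text
clock: 7.78
position: [0.4831, 0.1809, 0.0648]
tool_rot: [0.979, -0.206, -0.0, 0.0]
wrist_force: [0.2, -0.6, -2.0]
opening: 0.0129
```

Request:
arm_command(moves=[[0,0,0,0,-1],[0,0,0,0,-1],[0,0,0,0,-1],[0,0,0,0,-1],[0,0,0,0,-1],[0,0,0,0,-1],[0,0,0,0,-1],[0,0,0,0,-1],[0,0,0,0,-1],[0,0,0,0,-1],[0,0,0,0,-1],[0,0,0,0,-1]])

```text
clock: 9.28
position: [0.4832, 0.1808, 0.0648]
tool_rot: [0.95, 0.311, -0.0, 0.0]
wrist_force: [0.5, 0.1, -1.8]
opening: 0.0134
```

Request:
arm_command(moves=[[0,0,0,0,-1],[0,0,0,0,-1],[0,0,0,0,-1],[0,0,0,0,-1],[0,0,0,0,-1],[0,0,0,0,-1],[0,0,0,0,-1],[0,0,0,0,-1],[0,0,0,0,-1],[0,0,0,0,-1],[0,0,0,0,-1],[0,0,0,0,-1]])

```text
clock: 10.78
position: [0.4833, 0.1806, 0.0647]
tool_rot: [0.668, 0.744, -0.0, 0.0]
wrist_force: [-0.3, 0.0, -1.7]
opening: 0.0132
```

```bash
python3 -c "
from h import *
go(.484,.182,.067,98.5); c=cam('top'); save('t5.png',c[0]);c=cam('wrist'); save('w5.png',c[0])"
```

```text
t 10.78 p [0.4833 0.1806 0.0647] yawx 96.22 tilt 0.05 q [-0.03  0.92 -0.72  2.    1.05  0.65  0.22] F [-0.3  0.  -1.7] open 0.0132
total shift now-axes [ 0.026  0.016 -0.045] spin -0.46
```

View pics/t5.png

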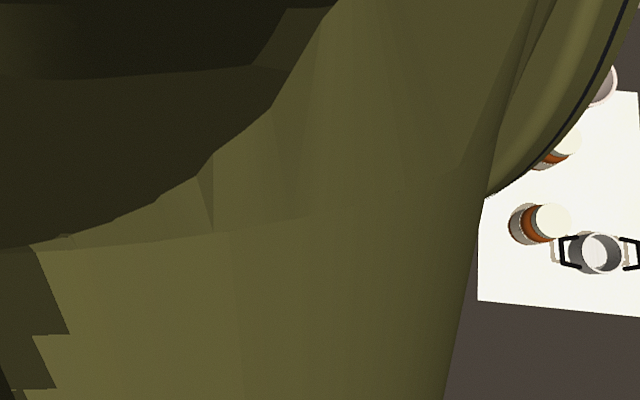

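View pics/w5.png

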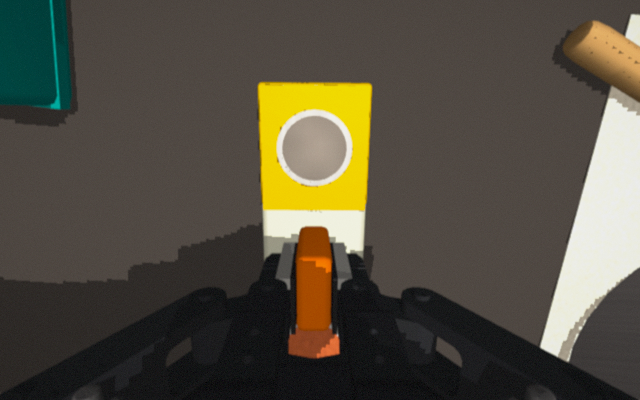

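```bash
python3 -c "
from h import *
s,R=st(); c=cam('wrist'); z=.052
hsv=cv2.cvtColor(c[0],cv2.COLOR_RGB2HSV)
m=cv2.inRange(hsv,(20,150,80),(32,255,255))
L=[];Q=[]
for v in range(90,200,5):
    x=np.nonzero(m[v])[0]; L.append(onz(c,x[0],v,z)[:2]);Q.append(onz(c,x[-1]+1,v,z)[:2])
for e in(L,Q):
    vx,vy,x0,y0=cv2.fitLine(np.array(e,np.float32),1,0,.01,.01).ravel(); print('edge yaw',np.degrees(np.arctan(vy/vx)))
print('width',np.linalg.norm(L[5]-Q[5]))
tops=[np.nonzero(m[:,u])[0][0] for u in (270,290,315,340,360)];print(tops)
mid=(np.array(L)+Q)/2
e=onz(c,315,np.median(tops),z)
p=s['position']
print('end in tool',(R.T@(e-p)).round(4),'mid in tool',(R.T@(np.r_[mid[8],z]-p)).round(4))
"
```

```text
t 10.88 p [0.4833 0.1806 0.0647] yawx 96.04 tilt 0.05 q [-0.03  0.92 -0.72  2.    1.05  0.65  0.21] F [ 0.2 -0.4 -2.3] open 0.0131
edge yaw 5.9234476
edge yaw 5.5204477
width 0.04998740213014987
[np.int64(82), np.int64(82), np.int64(82), np.int64(82), np.int64(83)]
end in tool [ 0.0008 -0.077   0.0128] mid in tool [ 0.0008 -0.0567  0.0127]
```

Request:
arm_command(moves=[[0,0,0,0,-0.5],[0,0,0,0.25,0],[0,0,0,0.25,0],[0,0,0,0.1,0],[0,0,0,0,0]])

```text
clock: 11.55
position: [0.4829, 0.1811, 0.0346]
tool_rot: [0.653, 0.758, -0.001, -0.0]
wrist_force: [0.0, 0.5, -1.9]
opening: 0.0132
```

```bash
python3 -c "
from h import *
go(.484,.1813,.034,98.7);go(.5725,.1944,.034,98.7);c=cam('scene'); save('s6.png',c[0])"
```

```text
t 11.55 p [0.4829 0.1811 0.0346] yawx 98.51 tilt 0.07 q [-0.05  0.97 -0.68  2.01  1.14  0.61  0.19] F [ 0.   0.5 -1.9] open 0.0132
total shift now-axes [0.001 0.022 0.013] spin -0.04
t 11.55 p [0.4829 0.1811 0.0346] yawx 98.51 tilt 0.07 q [-0.05  0.97 -0.68  2.01  1.14  0.61  0.19] F [ 0.   0.5 -1.9] open 0.0132
total shift now-axes [-0.002  1.811  0.011] spin -0.04
```

View pics/s6.png

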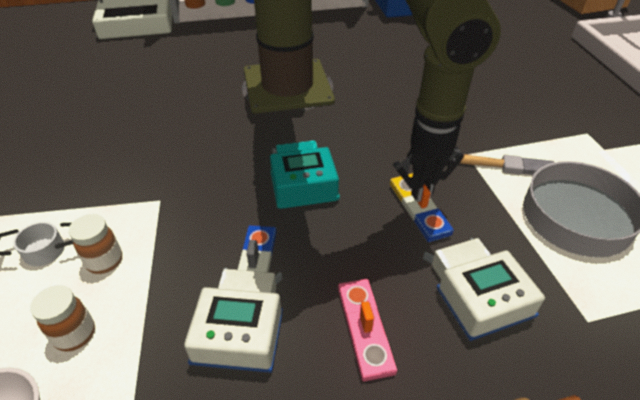

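The blue end (433,222) now faces the sleeve mouth (455,255), in line with it and about 2–3 mm off the bench. I insert it, stopping short of home.

Request:
arm_command(moves=[[0,0,0.15,0,0],[0,0,0.25,0,0],[0,0,0.25,0,0],[0,0,0.2,0,0],[0,0,0.15,0,0],[0,0,0,0,0]])

```text
clock: 12.35
position: [0.5333, 0.1886, 0.0353]
tool_rot: [0.653, 0.757, 0.0, 0.0]
wrist_force: [-0.5, 0.1, -2.4]
opening: 0.0132
```

```bash
python3 -c "
from h import *
go(.5725,.1944,.034,98.7);c=cam('scene'); save('s7.png',cv2.resize(c[0][150:330,380:560],None,fx=3.3,fy=3.3,interpolation=2))"
```

```text
t 12.35 p [0.5333 0.1886 0.0353] yawx 98.46 tilt 0.03 q [-0.02  1.01 -0.72  1.86  1.04  0.71  0.35] F [-0.5  0.1 -2.4] open 0.0132
total shift now-axes [-0.001  0.792  0.027] spin -0.05
```

View pics/s7.png

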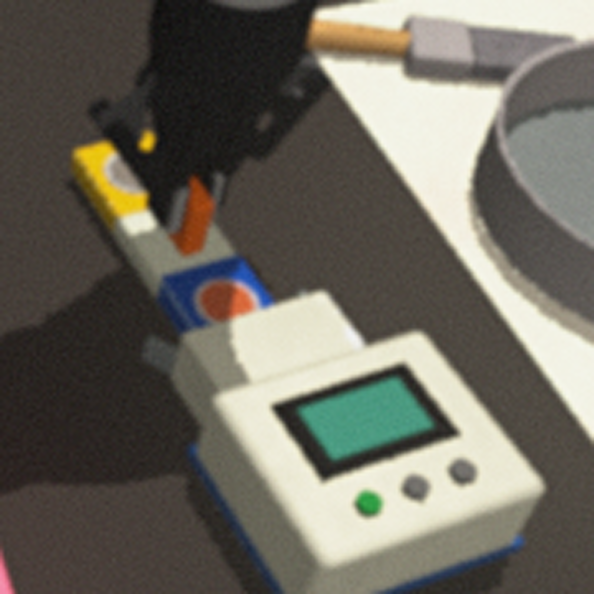

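It is entering the mouth with no contact force. I continue, then lower it to the bench about 6 mm short of home.

Request:
arm_command(moves=[[0,0,0.15,0,0],[0,0,0.2,0,0],[0,0,0.2,0,0],[0,0,0.1,0,0],[0,0,0,0.05,0],[0,0,0,0.04,0],[0,0,0,0,0]])

```text
clock: 13.28
position: [0.5645, 0.1934, 0.0308]
tool_rot: [0.652, 0.758, -0.0, -0.0]
wrist_force: [-0.8, -0.6, -0.3]
opening: 0.0128
```

```bash
python3 -c "
from h import *
go(.5725,.1944,.031,98.7)"
```

```text
t 13.28 p [0.5645 0.1934 0.0308] yawx 98.54 tilt 0.03 q [-0.01  1.05 -0.74  1.76  1.    0.76  0.44] F [-0.8 -0.6 -0.3] open 0.0128
total shift now-axes [-0.003  0.162 -0.004] spin -0.03
```

Request:
arm_command(moves=[[0,0,0.05,0,0],[0,0,0.05,0,0],[0,0,0.04,0,0],[0,0,0,0,0]])

```text
clock: 13.78
position: [0.5722, 0.1946, 0.0308]
tool_rot: [0.653, 0.758, 0.0, 0.0]
wrist_force: [0.7, 0.7, -1.0]
opening: 0.0129
```

Request:
arm_command(moves=[[0,0,0.03,0,0],[0,0,0,0,0]])

```text
clock: 14.02
position: [0.5734, 0.1947, 0.0308]
tool_rot: [0.653, 0.758, 0.0, 0.0]
wrist_force: [-0.5, 0.2, -0.8]
opening: 0.0134
```

Request:
arm_command(moves=[[0,0,0.03,0,0],[0,0,0,0,0]])

```text
clock: 14.28
position: [0.5742, 0.1948, 0.0308]
tool_rot: [0.653, 0.758, -0.001, -0.0]
wrist_force: [-4.4, -1.3, 2.4]
opening: 0.0131
```

Request:
arm_command(moves=[[0,0,0.03,0,0],[0,0,0,0,0]])

```text
clock: 14.52
position: [0.5742, 0.1948, 0.0308]
tool_rot: [0.652, 0.758, -0.002, -0.001]
wrist_force: [-6.7, -2.6, 5.2]
opening: 0.0129
```

Request:
arm_command(moves=[[0,0,0.03,0,0],[0,0,0,0,0]])

```text
clock: 14.78
position: [0.5742, 0.1947, 0.0308]
tool_rot: [0.652, 0.758, -0.003, -0.001]
wrist_force: [-10.5, -2.8, 7.8]
opening: 0.0132
```

```bash
python3 -c "
from h import *
st();c=cam('scene'); save('s8.png',cv2.resize(c[0][150:330,380:560],None,fx=3.3,fy=3.3,interpolation=2));c=cam('wrist');save('w8.png',c[0])"
```

```text
t 14.78 p [0.5742 0.1947 0.0308] yawx 98.59 tilt 0.36 q [-0.    1.06 -0.75  1.72  0.98  0.79  0.47] F [-10.5  -2.8   7.8] open 0.0132
```

View pics/s8.png

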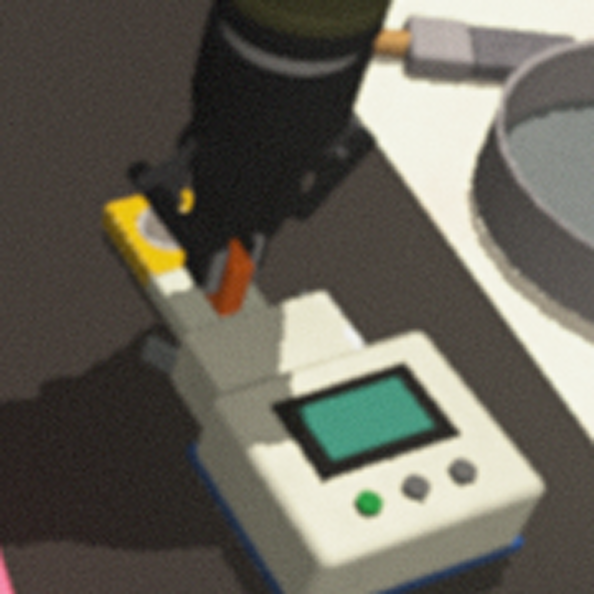

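View pics/w8.png

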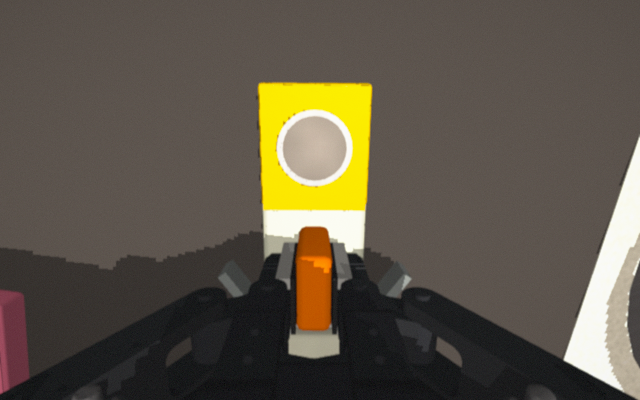

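The force rose to 10.5 N with no further movement for two steps: the box is against the back stop. In the wrist view the guides (232 and 398) sit symmetrically about the box centreline at 315. I ease the preload, open and retreat straight up.

Request:
arm_command(moves=[[0,0,-0.04,0,0],[0,0,0,0,0],[50,0,0,0,0],[50,0,0,0,0],[50,0,0,0,0],[50,0,0,0,0]])

```text
clock: 15.62
position: [0.5761, 0.1951, 0.0308]
tool_rot: [0.653, 0.758, 0.0, 0.0]
wrist_force: [-0.2, -0.0, 0.7]
opening: 0.0428
```

Request:
arm_command(moves=[[50,0,0,-0.2,0],[50,0,0,-0.5,0],[50,0,0,-0.8,0],[50,0,0,-0.9,0],[50,0,-0.6,-0.8,0],[50,0,-0.9,-0.3,0],[50,0,-0.9,0,0],[50,0,-0.3,0,0],[50,0,0,0,0]])

```text
clock: 16.75
position: [0.4416, 0.1749, 0.2066]
tool_rot: [0.652, 0.758, 0.0, 0.001]
wrist_force: [-0.3, -0.1, -0.3]
opening: 0.0427
```

```bash
python3 -c "
from h import *
st();c=cam('scene'); save('s9.png',c[0]);c=cam('wrist');save('w9.png',c[0])"
```

```text
t 16.75 p [0.4416 0.1749 0.2066] yawx 98.61 tilt 0.07 q [ 0.1   0.68 -0.94  2.01  0.76  0.84  0.44] F [-0.3 -0.1 -0.3] open 0.0427
```

View pics/s9.png

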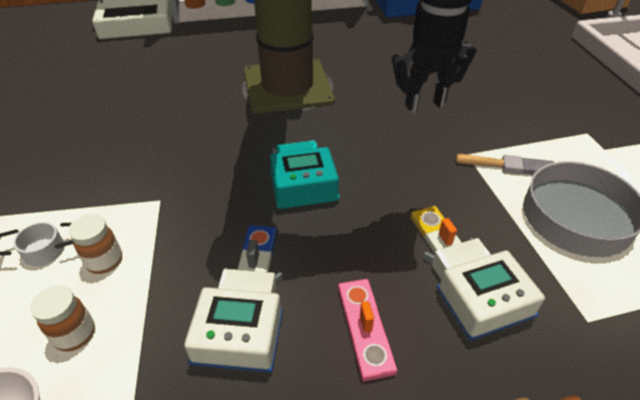

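View pics/w9.png

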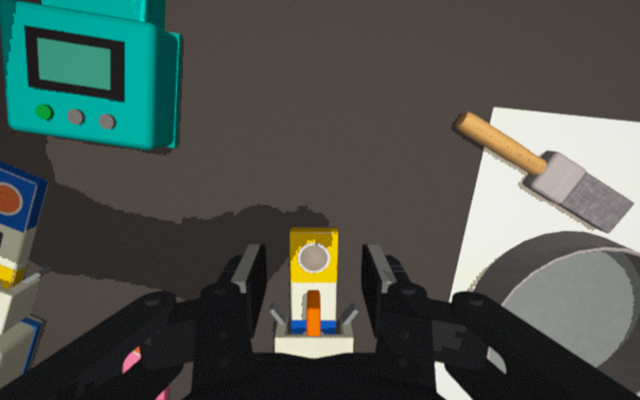

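The box sits in its sleeve with the yellow end out, centred between the guides at wrist (315,330). The grey-gripped box at scene (255,245) has not moved. One numerical check of straightness and depth before handing in.

```bash
python3 -c "
from h import *
c=cam('wrist');hsv=cv2.cvtColor(c[0],cv2.COLOR_RGB2HSV)
m=cv2.inRange(hsv,(20,150,60),(32,255,255));m[:,:280]=0;m[:,345:]=0;m[:220]=0;m[285:]=0
L=[];Q=[]
for v in range(234,276,3):
    x=np.nonzero(m[v])[0]; L.append(onz(c,x[0],v,.018)[:2]);Q.append(onz(c,x[-1]+1,v,.018)[:2])
for e in(L,Q):
    vx,vy,x0,y0=cv2.fitLine(np.array(e,np.float32),1,0,.01,.01).ravel(); print('edge yaw',np.degrees(np.arctan(vy/vx)))
M=(np.array(L)+Q)/2; r=np.nonzero(m[:,315])[0][0]
E=onz(c,314.5,r,.018); print('end',E,'width',np.linalg.norm(L[3]-Q[3]))
print('grip est',E[:2]+.08*np.array([.989,.147]))
g=cv2.cvtColor(c[0],cv2.COLOR_RGB2GRAY)
for u in(285,345): print(u,g[315:352,u].tolist())
for v in(336,338,340): print(v,onz(c,315,v,.04))
o=np.array([.605,.2]);a=np.radians(8.4);d=E[:2]-o;print('end before mouth',-(d@[np.cos(a),np.sin(a)]),'lateral',d@[-np.sin(a),np.cos(a)])
w=cam('wrist')[0]; save('w9c.png',cv2.resize(w[215:355,240:390],None,fx=4,fy=4,interpolation=2))
"
```

```text
edge yaw 9.139788
edge yaw 9.587116
end [0.49328215 0.18418    0.018     ] width 0.05099463635155632
grip est [0.57240215 0.19594   ]
285 [70, 73, 77, 77, 77, 77, 78, 85, 99, 113, 114, 115, 111, 110, 106, 98, 88, 91, 88, 98, 117, 144, 184, 218, 226, 229, 229, 229, 229, 229, 230, 231, 230, 231, 231, 231, 230]
345 [55, 53, 57, 61, 81, 105, 130, 142, 139, 128, 120, 118, 119, 121, 118, 120, 118, 118, 117, 114, 109, 120, 166, 214, 223, 224, 226, 224, 226, 225, 226, 226, 224, 225, 225, 227, 222]
336 [0.6055536  0.20149176 0.04      ]
338 [0.60797478 0.20185647 0.04      ]
340 [0.61040471 0.2022225  0.04      ]
end before mouth 0.11283040656020384 lateral 0.0006697974373914322
```

View pics/w9c.png

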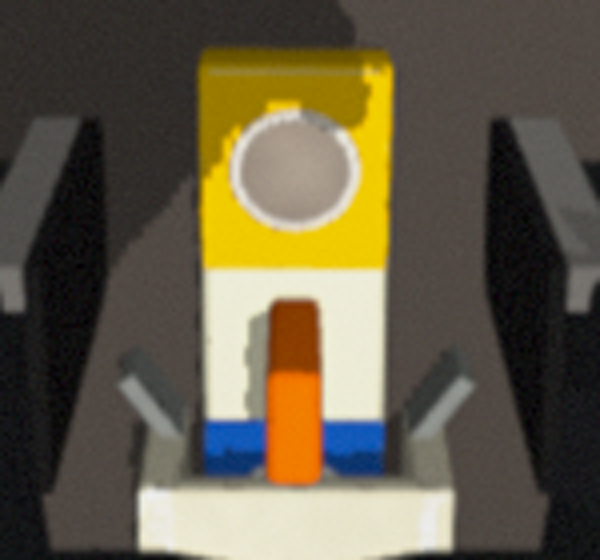

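```bash
python3 -c "
from h import *
st();print(order.finish_job())"
```

```text
t 16.95 p [0.4433 0.1754 0.2059] yawx 98.45 tilt 0.06 q [ 0.1   0.69 -0.94  2.01  0.76  0.84  0.44] F [ 0.9  0.3 -0.2] open 0.043
the job is handed in; nothing more can be done
None
```

I took the orange-gripped box out of its sleeve, turned it end for end in the air and slid it back into the same sleeve, blue end first. I pushed it against the back stop, let go and moved clear. The job was handed in at about 17 s; `finish_job` gave no verdict.

**Fully home:** The force rose to about 10.5 N while the tool stayed at x = 0.574 m through two more pushes, so the box was on the stop. From that tool position, the grip is within about 2 mm of where I calculated home to be.

**Straight and centred:** In the last wrist picture the box is within about 1 mm of the sleeve's centreline. It measures about 9.4° against about 8.4° for the reader, a difference within measurement error.

**Nothing else disturbed:** The grey-gripped box looks unmoved in the scene pictures. The gripper is open and clear of everything.

**One check disagreed:** The automatic yellow-edge reading put the end 113 mm before the mouth, against 110 mm when home. The mask had included the end face below the top edge. Correcting for that by eye gives about 108 mm, which agrees with the contact reading.

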